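# Slide a culture dish through the flap of the drop-off box

## Robot

A 6-joint arm with a two-finger parallel gripper is mounted at the origin on a cart in front of the work surface, level with it; the furniture and walls round the work are solid. World frame = base frame: x ahead of the robot, y to its left, z up, the work surface at z = 0. Lengths are in mm, angles in rad, forces in N, time in s.
With the tool pointing down it reaches from about 275 to 1000 mm from the base axis. Payload 8.4 kg.
Tool frame: the origin (TCP) lies midway between the tips of the shut fingers; the grasp point (between the pads) lies 19 mm behind it; z points along the fingers, y is the direction in which the jaws open and shut (so a half turn about z gives the same grasp; the last joint's range is limited). The gripper opens to 85 mm and grips with 20 to 120 N. Pads are 22 mm wide; open, the fingers measure 114 mm over their backs; the gripper's body (76 mm by 85 mm) begins 54 mm behind the grasp point. The pads swing forward as they close: fully open they stand 13 mm farther back than shut.
Start: joints at [1.205, 0.353, 1.633, -0, 1.155, -0.002], TCP at [222.391, 584.097, 195.781] pointing down, gripper open.
Joint ranges: [-2.63, 2.63], [-0.92, 2.1], [0.06, 2.66], [-1.3, 4.44], [0, 2.69], [-3.02, 3.02]. Speed limits (rad/s): [2.22, 2.22, 2.79, 3.14, 3.14, 3.14].

## Interface

Orientations are given as [roll, pitch, yaw] about the fixed x, y, z axes, in that order (R = Rz(yaw) Ry(pitch) Rx(roll)).
In Python, from rig import * gives the robot as it stands.
- The arm moves only by the tool play_rows, never from a script. Its argument "moves" is a list of rows, each a list of 3 entries, a list of its own where there are three numbers: the shift along the tool's x, y, z in m, then the turn, a rotation vector about the tool's x, y, z in rad, then the opening in per cent of the stroke, from 0 (shut) to 100 (fully open). In form: [[[x, y, z], [rx, ry, rz], fingers], ...]. A call has 1 to 20 rows; each row shifts and turns the commanded pose from where the row before left it, along the tool's axes as they then stand; what a row does not reach is not made up. A row lasts 1/10 s, in which the tool goes at most 50 mm and 8.59 degrees, less where a joint would pass 70% of its speed; a pose out of reach is approached as far as the arm can. A call is refused whole if a number of a shift passes 0.05 or a number of a turn 0.15, either way. A call with a gripper value outside its range is refused whole. The fingers move at their own pace and stop on an object; "squeeze" is the grip in N (left out, the last holds). Time passes only in rows, so rows that do not move let the fingers close. It gives the time, the measured TCP pose, the force and the opening at its end, in the units of the state.
- sense(): the state, without advancing time (a new reading comes with each control period).
- grab_frame(name): name is "side" or "top" or "wrist"; returns a dict with "pixels" (480x640x3 uint8, red, green, blue), "intrinsics" (3x3 intrinsics, pixels), "R" (3x3) and "t" (3): a world point X has camera coordinates R X + t. Camera axes: x right, y down, z forward; pixel columns grow to the right and rows downward; lengths in mm; the calibration is good to about 2 mm. A picture is of the moment at which its call begins. There is no depth.
- sign_off(): hands the job in, once; it reports no verdict.
The state is a dict: "clock": time; "qpos": joint angles; "qvel": joint speeds; "joint_efforts": joint torques, N m; "eef_pos": TCP position; "tcp_rot": TCP orientation; "contact_force": force on the tool from outside, world axes, zero at the start; "wrist_torque": the same for the moment, N m; "opening": opening from 0.0 (shut) to 1.0 (fully open).
Only numpy, scipy, OpenCV 4.12 (cv2) and the standard library are available. Lean on these libraries where they do the work, as an engineer would, in place of code of your own. Each camera call takes 0.05 s, during which the arm holds its last target. There are 200 camera calls.

## Task

Push the pink culture dish along the steel feed deck of the drop-off box and on through the orange gravity flap, until it slips down the chute inside; then draw the hand back so that the flap swings shut behind it. Only push the dish with the fingers, without picking it up, and leave the jar, the vial and the green dish beside the box where they are.

Things in the scene. Friction and masses are not known exactly. Their poses are not given: they have to be found in the camera images.
- drop_box: White drop-off box fixed on the worktop, a bright steel feed deck on its front. Origin: on the worktop, under the middle of the opening, at the front panel's inner face. x points into the box, y left as seen facing the opening, z up. Housing x -8 to 141 mm, y +-100 mm, see-through roof, top at z = 137 mm. Feed deck: level, top at z = 70 mm, x -172 to +5 mm, y +-110 mm, no rails.
- opening (a point): Middle of the opening's lower edge, at the outer face of the 8 mm front panel (box x = -8 mm), on the deck. The opening is 130 mm wide (65 mm to each side) and 49 mm high above the deck; the flap closes it.
- deck_end (a point): Middle of the feed deck's inner end (box x = 5 mm, z = 70 mm), just behind the flap. A dish whose centre is pushed 10 mm or more past this point tips over the end and slides down the chute by itself, so the fingers never need to pass the front panel.
- chute_foot (a point): Middle of the foot of the polished chute inside, at the back wall (box x = 135 mm). The chute slopes down 24 degrees from the deck's end to here; a dish that has slid down rests against the back wall, its centre about 45 mm before it.
- flap (a joint): Orange gravity flap in the opening, 126 mm wide, 43 mm high, 3 mm thick, 15 g, hung on a rod along its top edge (box x = 4 mm, z = 116.5 mm). 0 = hanging shut; grows (rad) as its lower edge swings into the box, to 1.45; cannot swing out. No spring or latch: it falls shut by its weight. The pushed dish itself opens it.
- flap_edge (a point): Middle of the flap's lower edge, 3 mm above the deck when shut.
- dish_mid (a point): Centre (half-way up) of the closed pink culture dish, a flat disc 91 mm in diameter and 14 mm high, about 45 g, lying flat on the feed deck; z is its upward axis. It slides easily on the deck.
- gold_jar: Bystander: squat amber jar with gold lid, 39 mm in diameter, 69 mm high, standing on the worktop beside the box. Origin at the centre of its underside.
- orange_vial: Bystander: orange plastic vial, 27 mm in diameter, 55 mm high, standing on the worktop beside the box. Origin at the centre of its underside.
- green_dish: Bystander: closed green culture dish, 91 mm in diameter, 14 mm high, lying on the worktop beside the box. Origin at the centre of its underside.
- pink_dish: The same pink dish; origin at the centre of its underside.
Things that resemble listed ones, but are neither listed nor needed, are in the scene too. Leave any blue or turquoise look-alike of the pink_dish alone.

How it is judged:
By the outcome, as a careful person would: the job done as asked, in the order asked, and still so for the second after the job is handed in, with the robot touching nothing.
It also fails if it takes over 48 s, if anything falls off the work surface, if the arm or the gripper's body presses on something with over 40 N, if the wrist force passes 120 N, or if a joint passes its speed limit or range.

## Working session

There is one attempt and no reset: what is moved stays moved. The work goes in short steps, Python scripts to look and compute and a tool call to move; the robot and the scene stay as the last step left them, time stands still between calls to the robot, and variables do not carry over. Pictures are saved under pics/ and viewed, about 8 in all and at most 12, crops included, and the job is handed in when it is done.

Besides the shell and the picture viewer there is one more tool, called after "Call:" as name([rows], argument=value, ...), one row to a line, values as JSON. play_rows: Moves the arm, as the interface text tells. Its arguments: {"type":"object","properties":{"moves":{"type":"array"},"squeeze":{"type":"number"}},"required":["moves"]}

```bash
mkdir -p pics; ls; python3 - <<'E'
from rig import *
import cv2,numpy as np
s=sense();print({k:np.round(v,3).tolist() for k,v in s.items()})
for n in("top","side"):
    f=grab_frame(n);cv2.imwrite(f"pics/{n}0.png",f["pixels"][:,:,::-1]);print(n,f["intrinsics"],f["R"],f["t"])
E
```

```text
pics
{'clock': 0.0, 'qpos': [1.205, 0.354, 1.634, 0.0, 1.155, -0.002], 'qvel': [0.001, 0.001, 0.001, -0.001, 0.001, 0.0], 'joint_efforts': [0.002, -60.526, -34.207, 0.0, 0.009, 0.0], 'eef_pos': [222.172, 583.587, 195.076], 'tcp_rot': [-3.14, -0.0, 2.778], 'contact_force': [-0.452, 0.232, -0.965], 'wrist_torque': [0.006, -0.02, -0.04], 'opening': 0.999}
top [[515.49227014   0.         312.59967509]
 [  0.         515.49227014 248.60959265]
 [  0.           0.           1.        ]] [[ 8.14565615e-04 -9.99756350e-01 -2.20585088e-02]
 [-9.85608733e-01  2.92614052e-03 -1.69017343e-01]
 [ 1.69040708e-01  2.18787346e-02 -9.85366206e-01]] [  22.54039728  493.30675503 1278.50771448]
side [[495.14666656   0.         324.83390147]
 [  0.         495.14666656 240.15978669]
 [  0.           0.           1.        ]] [[ 0.97713995 -0.21199533  0.01598454]
 [-0.11774761 -0.60226213 -0.78956686]
 [ 0.17701137  0.76963518 -0.61345633]] [-475.45466842  149.10697245 1071.20676457]
```

View pics/top0.png

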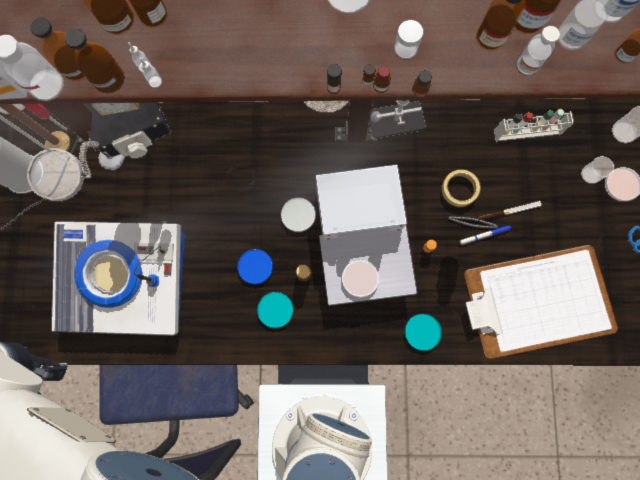

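View pics/side0.png

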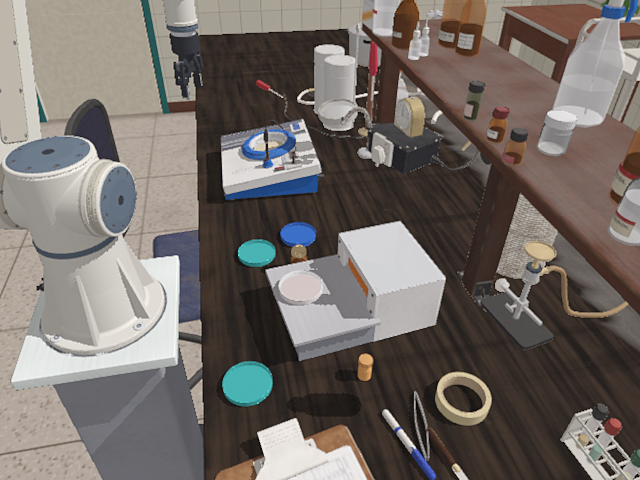

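Top view: the pink dish lies on the deck at about (360,279), and the box roof is at (360,198). Look-alikes are the blue dish (255,267), turquoise dishes (275,310) and (423,332), the pale green dish (298,214), and a pinkish lid at far right (623,184). The only one lying on the steel deck is (360,279), which is (300,287) in the side view. Next I'll measure and check it with a crop.

```bash
cat > h.py <<'E'
import cv2,numpy as np
def ray(f,uv,z):
    K,R,t=(np.array(f[k]) for k in("intrinsics","R","t"))
    uv=np.atleast_2d(uv).astype(float);d=np.c_[uv,np.ones(len(uv))]@np.linalg.inv(K).T@R
    c=-R.T@t; return c+d*((z-c[2])/d[:,2])[:,None]
def proj(f,X):
    K,R,t=(np.array(f[k]) for k in("intrinsics","R","t"))
    p=(np.atleast_2d(X)@R.T+t)@K.T; return p[:,:2]/p[:,2:]
def pink(f,box):
    x0,y0,x1,y1=box;im=f["pixels"][y0:y1,x0:x1].astype(int)
    m=((im[...,0]-im[...,2]>12)&(im[...,0]>120)&(im[...,0]-im[...,1]<70)).astype(np.uint8)
    cs=cv2.findContours(m,0,1)[0];c=max(cs,key=cv2.contourArea)
    return cv2.convexHull(c)[:,0]+[x0,y0]
E
python3 - <<'E'
from rig import *
from h import *
T=grab_frame("top");S=grab_frame("side")
for f,b in((T,(325,240,412,305)),(S,(265,262,345,315))):
    h=pink(f,b);P=ray(f,h,84)[:,:2].astype(np.float32);print(cv2.minEnclosingCircle(P),cv2.fitEllipse(P), h.min(0),h.max(0))
c=T["pixels"][150:320,300:440,::-1];c=cv2.resize(c,None,fx=4,fy=4,interpolation=2)[:600]
s=S["pixels"][215:365,250:450,::-1]
cv2.imwrite("pics/c1.png",cv2.resize(T["pixels"][155:315,290:440,::-1],(560,597),interpolation=2))
cv2.imwrite("pics/c2.png",cv2.resize(s,(800,600),interpolation=2))
E
```

```text
((412.3524475097656, -94.41893005371094), 42.062835693359375) ((412.73736572265625, -94.47198486328125), (81.83460998535156, 83.2524185180664), 25.087242126464844) [343 262] [376 294]
((411.7843933105469, -103.83477020263672), 40.13800811767578) ((411.8554992675781, -102.13086700439453), (74.00723266601562, 79.40515899658203), 83.69596099853516) [281 275] [320 300]
```

View pics/c1.png

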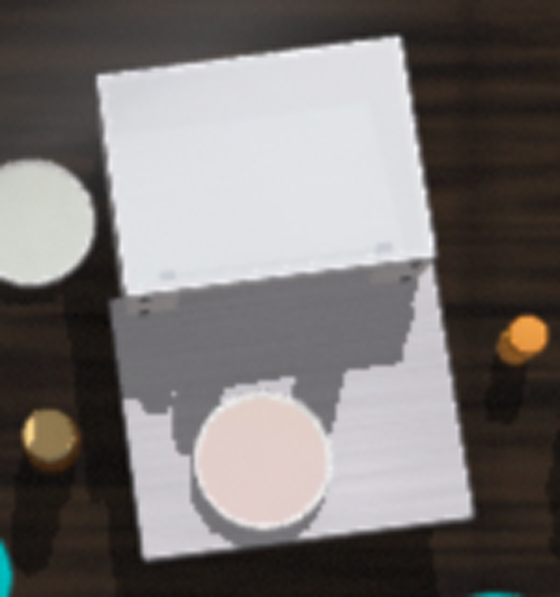

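View pics/c2.png

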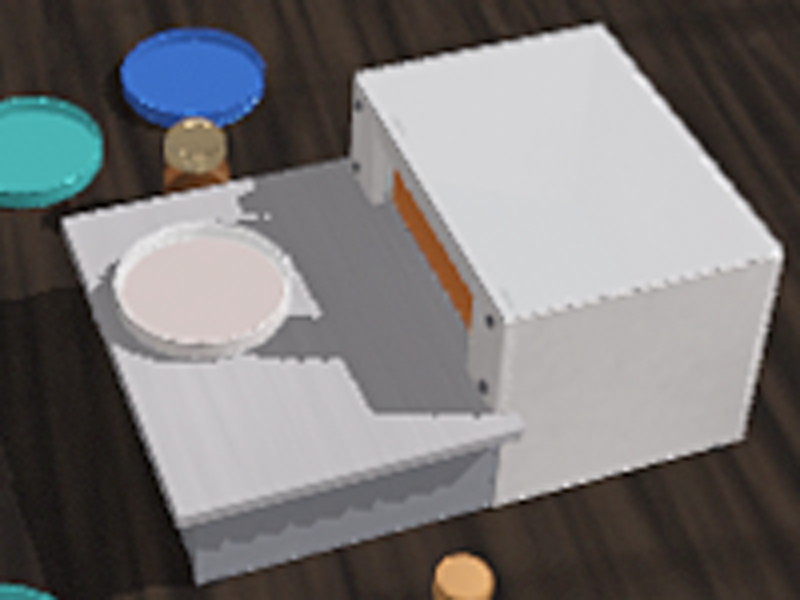

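The crops confirm it: the pale pink disc with a clear rim lies on the deck at top crop (262,461) and side crop (203,288). The orange flap is visible at side crop (435,250). I'll use the deck and roof corners to get the box pose.

```bash
python3 - <<'E'
from rig import *
from h import *
from scipy.optimize import least_squares
T=grab_frame("top");S=grab_frame("side")
B=np.array([[-172,110,70],[-172,-110,70],[141,100,137],[141,-100,137],[-8,-100,137],[-8,100,137]],float)
t=np.array([[145,559],[472,517],[97,75],[402,37],[434,258],[126,298]])/3.732+[290,155]
s=np.array([[65,218],[183,525],[600,25],[782,255],[507,322],[358,73]])/4+[250,215]
W=lambda p:np.c_[B[:,:2]@np.array([[np.cos(p[2]),-np.sin(p[2])],[np.sin(p[2]),np.cos(p[2])]]).T+p[:2],B[:,2]]
for nm,L in(("T",[(T,t)]),("S",[(S,s)]),("TS",[(T,t),(S,s)])):
    r=least_squares(lambda p:np.concatenate([(proj(f,W(p))-q).ravel() for f,q in L]),[580,-90,0]);p=r.x
    print(nm,p,np.round(np.abs(r.fun).max(),2))
print(np.round(W(p)))
a=p[2];R=np.array([[np.cos(a),-np.sin(a)],[np.sin(a),np.cos(a)]])
for z in(76,80,84):
    ct=ray(T,[360.2,278.5],z)[0,:2];cs=ray(S,pink(S,(265,262,345,315)).astype(np.float32).mean(0),z)[0,:2]
    # whole-dish outer contour bounds in side crop: centre approx
    print(z,ct,R.T@(ct-p[:2]),cs)
for n,uv,z in(("jar",(303,272),69),("vial",(431,246),55),("green",(298,214),14)):
    w=ray(T,uv,z)[0,:2];print(n,w,R.T@(w-p[:2]))
print(proj(T,[[*ct,84]]))
E
```

```text
T [ 5.31539177e+02 -1.04793691e+02  1.25329233e-01] 0.63
S [ 5.33711606e+02 -1.07930562e+02  1.28810386e-01] 1.42
TS [ 5.32996693e+02 -1.06237787e+02  1.27374324e-01] 1.68
[[ 348.  -19.   70.]
 [ 376. -237.   70.]
 [ 660.   11.  137.]
 [ 686. -188.  137.]
 [ 538. -206.  137.]
 [ 512.   -8.  137.]]
76 [412.40379152 -96.20818355] [-118.34189835   25.26728955] [414.97228423 -92.85700467]
80 [411.95467076 -95.92632071] [-118.75157563   25.60392087] [414.27900298 -97.06143374]
84 [411.50554999 -95.64445786] [-119.16125292   25.9405522 ] [ 413.58572173 -101.2658628 ]
jar [429.69302015  45.29318241] [-83.2177886  163.42607831]
vial [ 496.94301125 -277.44072015] [ -57.50954469 -165.23608769]
green [591.3433328   61.41631786] [ 79.17109581 158.88412987]
[[360.2 278.5]]
```

Box origin is at about (532.5,-106) with yaw 0.127. The roof and deck corners fit to about 1.5 px. The dish centre is at box (-119,+25.5), with a diameter consistent with 91 mm. It has to go left-to-right by 25 mm on the way in. I plan to cradle it between two part-open fingertips, move diagonally to y=0, then go straight in.

Call:
play_rows([
  [[-0.0222,-0.0376,0],[0,0,0],47],
  [[-0.0222,-0.0376,0],[0,0,0],47],
  [[-0.0222,-0.0376,0],[0,0,0],47],
  [[-0.0222,-0.0376,0],[0,0,0],47],
  [[-0.0222,-0.0376,0],[0,0,0],47],
  [[-0.0222,-0.0376,0],[0,0,0],47],
  [[-0.0222,-0.0376,0],[0,0,0],47],
  [[-0.0222,-0.0376,0],[0,0,0],47],
  [[-0.0222,-0.0376,0],[0,0,0],47],
  [[-0.0222,-0.0376,0],[0,0,0],47],
  [[-0.0222,-0.0376,0],[0,0,0],47],
  [[-0.0222,-0.0376,0],[0,0,0],47],
  [[-0.0222,-0.0376,0],[0,0,0],47],
  [[-0.0222,-0.0376,0],[0,0,0],47],
  [[-0.0222,-0.0376,0],[0,0,0],47],
  [[-0.0222,-0.0376,0],[0,0,0],47],
  [[0,0,0],[0,0,-0.1226],47],
  [[0,0,0],[0,0,-0.1226],47],
  [[0,0,0],[0,0,-0.1226],47],
  [[0,0,0],[0,0,-0.1226],47],
])

```text
clock: 2.3
eef_pos: [340.2, -104.8, 195.8]
tcp_rot: [-3.142, 0.0, -3.011]
contact_force: [0.8, 0.4, 0.0]
opening: 0.471
```

Call:
play_rows([
  [[0,0,0],[0,-0.1,0],47],
  [[0,0,0],[0,-0.1,0],47],
  [[0.0048,0,0.0235],[0,0,0],47],
  [[0.0048,0,0.0235],[0,0,0],47],
  [[0.0048,0,0.0235],[0,0,0],47],
  [[0.0047,0,0.0234],[0,0,0],47],
  [[0,0,0],[0,0,0],47],
])

```text
clock: 3.0
eef_pos: [338.1, -103.7, 97.9]
tcp_rot: [3.139, 0.196, -3.016]
contact_force: [0.7, 0.4, 0.8]
opening: 0.468
```

```bash
python3 - <<'E'
from rig import *
from h import *
s=sense();print({k:np.round(s[k],3).tolist() for k in("eef_pos","tcp_rot","qpos","contact_force")})
S=grab_frame("side");W=grab_frame("wrist")
a=cv2.resize(S["pixels"][190:365,220:450],(789,600),interpolation=2)[:,:,::-1]
cv2.imwrite("pics/s2.png",np.hstack([cv2.resize(a,(400,304)),cv2.resize(W["pixels"][:,:,::-1],(400,304))]))
E
```

```text
{'eef_pos': [338.126, -103.656, 97.881], 'tcp_rot': [3.139, 0.196, -3.016], 'qpos': [-0.411, -0.03, 2.393, 0.176, 0.618, -2.243], 'contact_force': [0.719, 0.43, 0.845]}
```

View pics/s2.png

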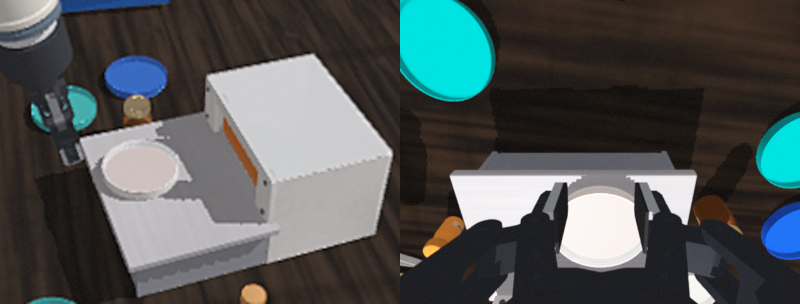

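The wrist view shows the dish centred between the fingers at (600,228) in the composite. In the side view the tips are behind the deck's front edge at (70,155). I'll go down to just above deck level.

Call:
play_rows([
  [[0.0025,0,0.0125],[0,0,0],47],
  [[0.0025,0,0.0125],[0,0,0],47],
  [[0,0,0],[0,0,0],47],
  [[0,0,0],[0,0,0],47],
])

```text
clock: 3.5
eef_pos: [341.0, -104.8, 75.5]
tcp_rot: [-3.141, 0.201, -3.015]
contact_force: [-0.1, -0.6, 0.3]
opening: 0.472
```

```bash
python3 - <<'E'
from rig import *
from h import *
s=sense();e=s["eef_pos"];a=.127;R=np.array([[np.cos(a),-np.sin(a)],[np.sin(a),np.cos(a)]])
print(e,s["tcp_rot"],R.T@(e[:2]-[532.5,-106]),s["qvel"])
S=grab_frame("side")
print(proj(S,e))
cv2.imwrite("pics/s3.png",cv2.resize(S["pixels"][220:320,235:335,::-1],(600,600),interpolation=2))
E
```

```text
[ 340.97998985 -104.75247995   75.48559204] [-3.1410848   0.20100078 -3.01479634] [-189.81956238   25.49518255] [-0.00025167 -0.00855516 -0.00373748 -0.00198748 -0.00247626 -0.00141093]
[[266.25438112 295.5796007 ]]
```

View pics/s3.png

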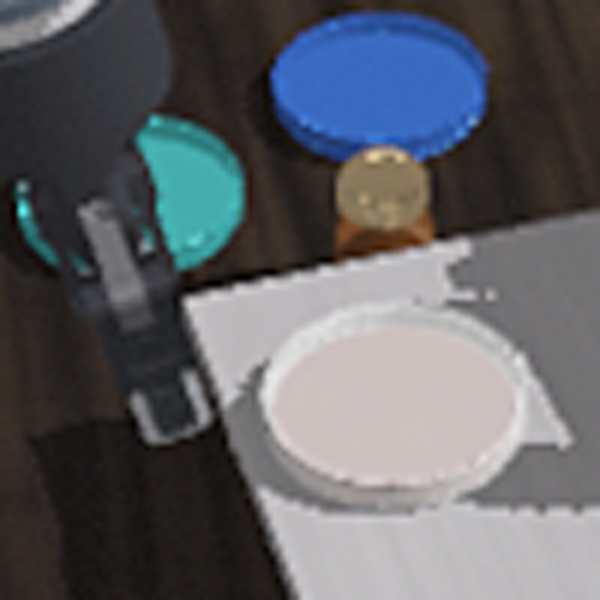

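Call:
play_rows([
  [[0.0008,0,0.0038],[0,0,0],47],
  [[-0.0059,0,0.0012],[0,0,0],47],
  [[-0.0059,0,0.0012],[0,0,0],47],
  [[-0.0059,0,0.0012],[0,0,0],47],
  [[-0.0059,0,0.0012],[0,0,0],47],
  [[-0.0061,-0.0021,0.00125],[0,0,0],47],
  [[-0.0061,-0.0021,0.00125],[0,0,0],47],
  [[-0.0061,-0.0021,0.00125],[0,0,0],47],
  [[-0.0061,-0.0021,0.00125],[0,0,0],47],
  [[0,0,0],[0,0,0],47],
])

```text
clock: 4.55
eef_pos: [391.0, -107.0, 70.7]
tcp_rot: [-3.141, 0.201, -3.015]
contact_force: [0.2, -0.3, 0.6]
opening: 0.472
```

```bash
cat > st.py <<'E'
from rig import *
from h import *
import sys
a=.127;R=np.array([[np.cos(a),-np.sin(a)],[np.sin(a),np.cos(a)]]);B=lambda w:np.round(R.T@(np.array(w)[:2]-[532.5,-106]),1)
s=sense();print(s["clock"],"tcp box",B(s["eef_pos"]),s["eef_pos"][2],np.round(s["contact_force"],1))
T=grab_frame("top");S=grab_frame("side")
for f,b in((T,(325,215,412,305)),(S,(265,240,400,340))):
    h=pink(f,b);P=ray(f,h,78)[:,:2].astype(np.float32);(x,y),r=cv2.minEnclosingCircle(P);print("dish",B((x,y)),r)
n=sys.argv[1]
a=cv2.resize(S["pixels"][210:330,250:410,::-1],(640,480),interpolation=2)
cv2.imwrite(f"pics/{n}.png",a)
E
python3 st.py p1
```

```text
4.55 tcp box [-140.5   16.9] 70.65624792913417 [ 0.2 -0.3  0.6]
dish [-128.8   30.2] 54.06194305419922
dish [-117.3   25.7] 40.64081573486328
```

View pics/p1.png

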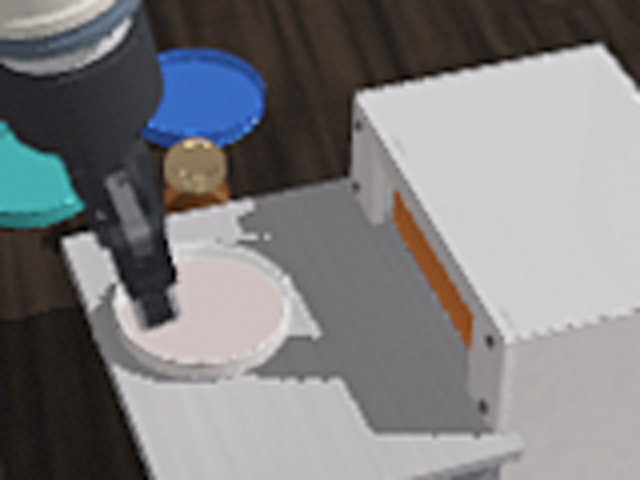

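The fingers passed over the dish and it hasn't moved, so the part-open tips sit higher than I assumed. I'll back out the same way and work out the tip height.

Call:
play_rows([
  [[-0.002,0,-0.0098],[0,0,0],25],
  [[0.0196,0.0042,-0.004],[0,0,0],25],
  [[0.0196,0.0042,-0.004],[0,0,0],25],
  [[0.0098,0,-0.002],[0,0,0],25],
  [[0,0,0],[0,0,0],25],
  [[0,0,0],[0,0,0],25],
])

```text
clock: 5.25
eef_pos: [340.1, -105.2, 80.9]
tcp_rot: [-3.141, 0.201, -3.016]
contact_force: [0.3, 0.1, 0.4]
opening: 0.251
```

```bash
python3 - <<'E'
from rig import *
from h import *
S=grab_frame("side");s=sense();e=s["eef_pos"];print(e,s["opening"],s["tcp_rot"])
print("old tip pix (265,293):")
bx=np.array([.992,.127,0]);by=np.array([-.127,.992,0])
e0=np.array([341,-104.8,0])
for z in(75,80,85,90):
    print(z,proj(S,np.array([e0-27*by+11*bx+[0,0,z],e0-27*by-11*bx+[0,0,z]])).round(1).tolist())
im=S["pixels"][225:325,215:315,::-1];cv2.imwrite("pics/q.png",cv2.resize(im,(600,600),interpolation=2))
for z in(0,4,8,12):
    print(z,(6*(proj(S,np.array([e-16*by+11*bx+[0,0,z],e-16*by-11*bx+[0,0,z]]))-[215,225])).round().tolist())
E
```

```text
[ 340.35666837 -105.15384418   80.93948431] 0.2516669812280877 [-3.14088589  0.20117734 -3.01536535]
old tip pix (265,293):
75 [[275.0, 303.5], [264.2, 306.1]]
80 [[274.9, 301.8], [264.1, 304.3]]
85 [[274.8, 300.0], [263.9, 302.5]]
90 [[274.6, 298.1], [263.8, 300.7]]
0 [[349.0, 437.0], [284.0, 452.0]]
4 [[348.0, 429.0], [284.0, 444.0]]
8 [[348.0, 420.0], [283.0, 435.0]]
12 [[347.0, 411.0], [282.0, 426.0]]
```

View pics/q.png

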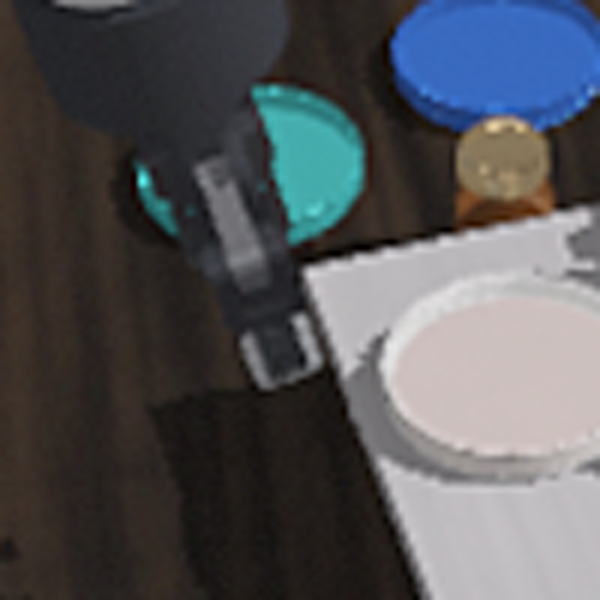

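Predicted and seen tips disagree: the tip is at crop (295,380), against about (316,445) predicted. I'll shut the fingers and compare the tip with the projected TCP in several views.

Call:
play_rows([
  [[0,0,0],[0,0,0],0],
  [[0,0,0],[0,0,0],0],
  [[0,0,0],[0,0,0],0],
  [[0,0,0],[0,0,0],0],
  [[0,0,0],[0,0,0],0],
])

```text
clock: 5.8
eef_pos: [339.3, -104.6, 80.6]
tcp_rot: [-3.142, 0.2, -3.015]
contact_force: [-0.1, -0.5, 0.1]
opening: 0.002
```

```bash
python3 - <<'E'
from rig import *
from h import *
s=sense();e=s["eef_pos"];print(e,s["opening"])
o=[]
for n in("side","top","wrist"):
    f=grab_frame(n);p=proj(f,e)[0];print(n,p)
    im=f["pixels"][:,:,::-1].copy()
    if n=="wrist": c=cv2.resize(im,(400,300));k=p*400/640
    else:
        u,v=int(p[0])-50,int(p[1])-55;k=(p-[u,v])*4;c=cv2.resize(im[v:v+75,u:u+100],(400,300),interpolation=2)
    cv2.drawMarker(c,tuple(int(q) for q in k),(0,0,255),0,14,1);o.append(c)
o.append(np.zeros_like(c));cv2.imwrite("pics/r.png",np.vstack([np.hstack(o[:2]),np.hstack(o[2:])]))
E
```

```text
[ 339.32841863 -104.63291668   80.56701852] 0.001977254965233721
side [265.28990326 293.83979766]
top [364.242597   308.18153242]
wrist [322.52668459 273.75685744]
```

View pics/r.png

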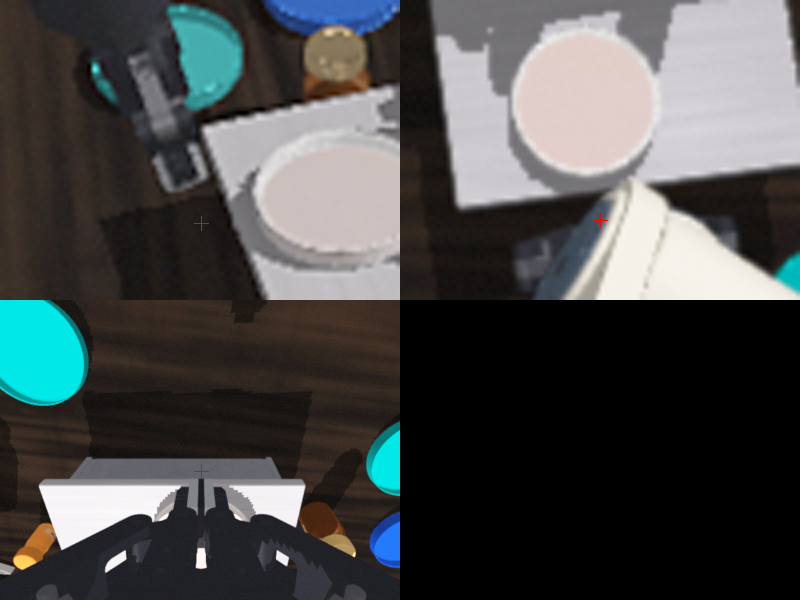

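```bash
python3 - <<'E'
from rig import *
from h import *
from scipy.spatial.transform import Rotation as Ro
s=sense();e=np.array(s["eef_pos"]);M=Ro.from_euler("xyz",s["tcp_rot"]).as_matrix()
S=grab_frame("side");W=grab_frame("wrist")
print("zt",M[:,2])
for k in(0,5,10,15,20,25,30):
    X=e-k*M[:,2]; print(k,"side front/back",proj(S,np.array([X-11*M[:,0],X+11*M[:,0]])).round(1).tolist(),"wrist front/mid/back",proj(W,np.array([X-11*M[:,0],X,X+11*M[:,0]])).round(0).tolist())
p=265.29-50.29
u,v=int(265.29)-50,int(293.84)-55
print("seen side front",u+205/4,v+175/4,"back",u+172/4,v+192/4)
B=lambda b:np.r_[Ro.from_euler("z",.127).as_matrix()[:2,:2]@b[:2]+[532.5,-106],b[2]]
print("wrist deck corners",proj(W,np.array([B(np.array([-172,110,70.])),B(np.array([-172,-110,70.]))])))
print("wrist cam pos in tool",M.T@(-W["R"].T@W["t"]-e))
E
```

```text
zt [ 0.1970445   0.02508913 -0.98007347]
0 side front/back [[270.4, 291.9], [260.1, 295.8]] wrist front/mid/back [[323.0, 295.0], [323.0, 274.0], [323.0, 251.0]]
5 side front/back [[269.8, 290.2], [259.5, 294.2]] wrist front/mid/back [[323.0, 300.0], [323.0, 278.0], [323.0, 255.0]]
10 side front/back [[269.2, 288.6], [258.8, 292.5]] wrist front/mid/back [[323.0, 305.0], [323.0, 282.0], [323.0, 258.0]]
15 side front/back [[268.6, 286.9], [258.2, 290.9]] wrist front/mid/back [[323.0, 310.0], [323.0, 286.0], [323.0, 262.0]]
20 side front/back [[267.9, 285.2], [257.5, 289.2]] wrist front/mid/back [[323.0, 315.0], [323.0, 291.0], [323.0, 266.0]]
25 side front/back [[267.3, 283.5], [256.9, 287.5]] wrist front/mid/back [[323.0, 321.0], [323.0, 296.0], [323.0, 271.0]]
30 side front/back [[266.7, 281.8], [256.2, 285.8]] wrist front/mid/back [[323.0, 327.0], [323.0, 301.0], [323.0, 275.0]]
seen side front 266.25 281.75 back 258.0 286.0
wrist deck corners [[487.87443821 294.65791673]
 [ 55.63825466 294.79674778]]
wrist cam pos in tool [  69.43376899   -0.51403029 -177.87616413]
```

Side and wrist views agree that the real shut tips sit about 27 mm behind the reported TCP along the tool axis. At 47 % open it's about 37 mm. The wrist-projected deck corners match, so the pose and cameras are fine and only the tip offset differs. I'll lower by 40 mm, clear in front of the deck, and re-check.

Call:
play_rows([
  [[0.002,0,0.0098],[0,0,0],47],
  [[0.002,0,0.0098],[0,0,0],47],
  [[0.002,0,0.0098],[0,0,0],47],
  [[0.002,0,0.0098],[0,0,0],47],
  [[0,0,0],[0,0,0],47],
  [[0,0,0],[0,0,0],47],
])

```text
clock: 6.65
eef_pos: [339.1, -104.6, 40.6]
tcp_rot: [3.141, 0.199, -3.015]
contact_force: [-0.6, 0.5, -0.1]
opening: 0.472
```

```bash
python3 - <<'E'
from rig import *
from h import *
from scipy.spatial.transform import Rotation as Ro
s=sense();e=np.array(s["eef_pos"]);M=Ro.from_euler("xyz",s["tcp_rot"]).as_matrix();print(e,s["opening"],s["contact_force"])
S=grab_frame("side");W=grab_frame("wrist")
im=S["pixels"][200:325,215:382,::-1].copy();c=cv2.resize(im,(800,600),interpolation=2);kx,ky=800/167,600/125
for k,col in((30,(0,0,255)),(37,(0,255,0)),(44,(255,0,0))):
    X=e-k*M[:,2]-27*M[:,1]
    q=(proj(S,np.array([X-11*M[:,0],X+11*M[:,0]]))-[215,200])*[kx,ky]
    cv2.line(c,*[tuple(int(a) for a in r) for r in q],col,1); print(k,X.round(1),q.round().tolist())
cv2.imwrite("pics/r2.png",c)
E
```

```text
[ 339.05946464 -104.57476282   40.58656582] 0.4722263343544103 [-0.56981791  0.46610074 -0.07926442]
30 [ 336.6 -132.1   70. ] [[269.0, 506.0], [219.0, 525.0]]
37 [ 335.2 -132.3   76.8] [[265.0, 495.0], [214.0, 514.0]]
44 [ 333.8 -132.5   83.7] [[260.0, 483.0], [210.0, 503.0]]
```

View pics/r2.png

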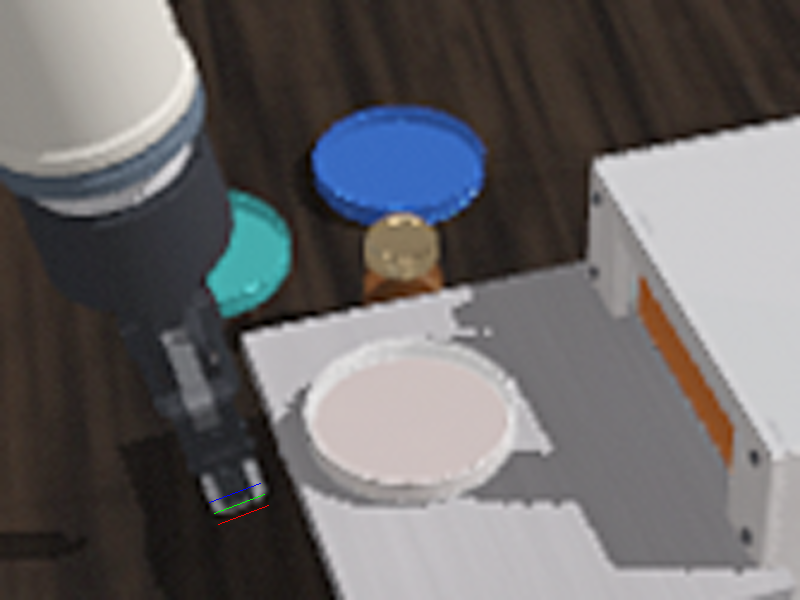

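The tip bottom coincides with the k=37 line (green, near (240,503)), so the tips are at z≈76, level with the dish. The gripper body is far above the roof height. I'll drop 1 mm more, make contact, then begin the diagonal.

Call:
play_rows([
  [[0.0002,0,0.001],[0,0,0],47],
  [[-0.0069,0,0.0014],[0,0,0],47],
  [[-0.0069,0,0.0014],[0,0,0],47],
  [[-0.0069,0,0.0014],[0,0,0],47],
  [[-0.0069,0,0.0014],[0,0,0],47],
  [[-0.0061,-0.0021,0.00125],[0,0,0],47],
  [[-0.0061,-0.0021,0.00125],[0,0,0],47],
  [[-0.0061,-0.0021,0.00125],[0,0,0],47],
  [[-0.0061,-0.0021,0.00125],[0,0,0],47],
  [[0,0,0],[0,0,0],47],
])

```text
clock: 7.75
eef_pos: [394.1, -106.7, 39.6]
tcp_rot: [-3.141, 0.201, -3.015]
contact_force: [-0.3, 1.2, 0.3]
opening: 0.472
```

```bash
sed -i 's/(325,215,412,305)/(330,225,405,297)/;s/"side");/"side");/' st.py; python3 st.py p2
```

```text
7.75 tcp box [-137.4   16.8] 39.63906707813096 [-0.3  1.2  0.3]
dish [-109.3   13.8] 58.949092864990234
dish [-93.   15.9] 39.78450393676758
```

The dish moved with the fingers to about box (-94,16), as predicted. Continuing.

Call:
play_rows([
  [[-0.0061,-0.0021,0.00125],[0,0,0],47],
  [[-0.0061,-0.0021,0.00125],[0,0,0],47],
  [[-0.0061,-0.0021,0.00125],[0,0,0],47],
  [[-0.0061,-0.0021,0.00125],[0,0,0],47],
  [[-0.0061,-0.0021,0.00125],[0,0,0],47],
  [[-0.0061,-0.0021,0.00125],[0,0,0],47],
  [[-0.0061,-0.0021,0.00125],[0,0,0],47],
  [[-0.0061,-0.0021,0.00125],[0,0,0],47],
  [[0,0,0],[0,0,0],47],
])

```text
clock: 8.75
eef_pos: [445.6, -117.0, 39.6]
tcp_rot: [-3.141, 0.201, -3.015]
contact_force: [-0.9, 0.2, 0.3]
opening: 0.467
```

```bash
python3 st.py p3
```

```text
8.75 tcp box [-87.6   0.1] 39.55740940486055 [-0.9  0.2  0.3]
dish [-90.9 -25.6] 96.81575012207031
dish [-42.6  -0.1] 40.2507209777832
```

View pics/p3.png

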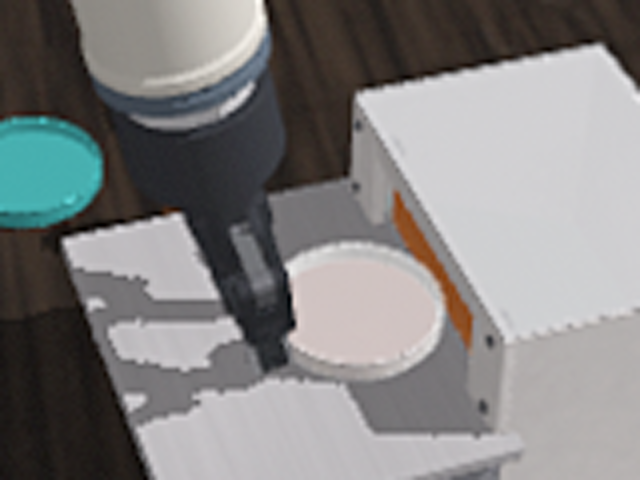

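The dish is centred in front of the opening at about box (-43,0), touching the flap. The hand's body is well above roof level. Now straight in.

Call:
play_rows([
  [[-0.0059,0,0.0012],[0,0,0],47],
  [[-0.0059,0,0.0012],[0,0,0],47],
  [[-0.0059,0,0.0012],[0,0,0],47],
  [[-0.0059,0,0.0012],[0,0,0],47],
  [[-0.0059,0,0.0012],[0,0,0],47],
  [[-0.0059,0,0.0012],[0,0,0],47],
  [[-0.0059,0,0.0012],[0,0,0],47],
])

```text
clock: 9.55
eef_pos: [486.8, -111.3, 39.3]
tcp_rot: [3.142, 0.2, -3.015]
contact_force: [-0.2, 0.4, -0.2]
opening: 0.469
```

Call:
play_rows([
  [[-0.0059,0,0.0012],[0,0,0],47],
  [[-0.0059,0,0.0012],[0,0,0],47],
  [[-0.0059,0,0.0012],[0,0,0],47],
  [[-0.0029,0,0.0006],[0,0,0],47],
  [[0,0,0],[0,0,0],47],
  [[0,0,0],[0,0,0],47],
])

```text
clock: 10.15
eef_pos: [506.9, -108.6, 39.2]
tcp_rot: [3.141, 0.2, -3.015]
contact_force: [-0.9, -0.0, 0.9]
opening: 0.472
```

```bash
python3 st.py p4; python3 - <<'E'
from rig import *
from h import *
S=grab_frame("side")["pixels"].astype(int)
m=((S[...,0]-S[...,2]>60)&(S[...,0]>120)&(S[...,1]<130))[255:310,340:372];print("flap orange px",m.sum())
E
```

```text
10.15 tcp box [-25.7   0.7] 39.22728942365336 [-0.9 -0.   0.9]
dish [-134.9    4.3] 88.35731506347656
dish [-83.9 132.5] 29.07292366027832
flap orange px 147
```

The dish is gone from the deck. I'll draw back, then up, and look.

Call:
play_rows([
  [[0.0098,0,-0.002],[0,0,0],47],
  [[0.0196,0,-0.004],[0,0,0],47],
  [[0.0294,0,-0.006],[0,0,0],47],
  [[0.0294,0,-0.006],[0,0,0],47],
  [[0.0294,0,-0.006],[0,0,0],47],
  [[0.0294,0,-0.006],[0,0,0],47],
  [[-0.0059,0,-0.0294],[0,0,0],47],
  [[-0.0059,0,-0.0294],[0,0,0],47],
  [[-0.0059,0,-0.0294],[0,0,0],47],
  [[0,0,0],[0,0,0],47],
  [[0,0,0],[0,0,0],47],
  [[0,0,0],[0,0,0],47],
  [[0,0,0],[0,0,0],47],
])

```text
clock: 11.6
eef_pos: [357.1, -127.2, 128.3]
tcp_rot: [3.14, 0.198, -3.015]
contact_force: [-0.3, -1.1, 0.5]
opening: 0.466
```

```bash
python3 - <<'E'
from rig import *
from h import *
s=sense();print(s["clock"],s["eef_pos"],s["contact_force"])
S=grab_frame("side")["pixels"];T=grab_frame("top")["pixels"]
a=cv2.resize(S[210:330,250:450,::-1],(500,300),interpolation=2);b=cv2.resize(T[155:315,285:445,::-1],(300,300),interpolation=2)
cl=cv2.createCLAHE(4,(4,4));g=cv2.cvtColor(b,cv2.COLOR_BGR2LAB);g[...,0]=cl.apply(g[...,0]);g=cv2.cvtColor(g,cv2.COLOR_LAB2BGR)
h=cv2.resize(T[160:230,310:410,::-1],(500,300),interpolation=2).astype(float);h=np.clip((h-180)*3.4,0,255).astype(np.uint8)
cv2.imwrite("pics/f.png",np.vstack([np.hstack([a,b]),np.hstack([h,g])]))
E
```

```text
11.6 [ 357.10692299 -127.18557698  128.34485157] [-0.3155215  -1.09358401  0.46992356]
```

View pics/f.png

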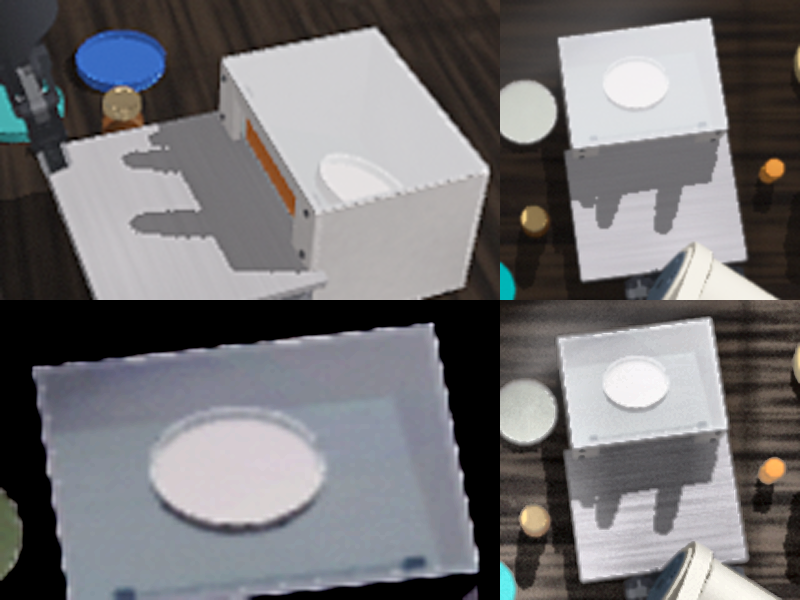

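The dish lies inside the box at top crop (635,83), pink-white through the roof. The flap looks hanging shut at side crop (270,165), and the jar, vial and green dish look untouched. One numeric check before handing in.

```bash
python3 - <<'E'
from rig import *
from h import *
a=.127;R=np.array([[np.cos(a),-np.sin(a)],[np.sin(a),np.cos(a)]])
T=grab_frame("top");S=grab_frame("side")
for z in(35,45):print("dish box",z,R.T@(ray(T,[357,199.3],z)[0,:2]-[532.5,-106]))
s0=cv2.imread("pics/side0.png")[:,:,::-1].astype(int);t0=cv2.imread("pics/top0.png")[:,:,::-1].astype(int)
o=lambda S:((S[...,0]-S[...,2]>60)&(S[...,0]>120)&(S[...,1]<130))[255:310,340:372]
A,B=o(s0),o(S["pixels"].astype(int));print("flap px before/after/differing",A.sum(),B.sum(),(A^B).sum())
for n,(x,y,r) in dict(jar=(303,272,11),vial=(430,246,9),green=(298,214,18)).items():
    d=np.abs(T["pixels"].astype(int)-t0)[y-r:y+r,x-r:x+r].max(2);print(n,"changed px",(d>40).sum(),"of",d.size)
E
```

```text
dish box 35 [93.31635062  0.36507069]
dish box 45 [90.71005192  1.36757583]
flap px before/after/differing 180 163 17
jar changed px 0 of 484
vial changed px 0 of 324
green changed px 0 of 1296
```

Call:
play_rows([
  [[0,0,0],[0,0,0],47],
  [[0,0,0],[0,0,0],47],
  [[0,0,0],[0,0,0],47],
  [[0,0,0],[0,0,0],47],
  [[0,0,0],[0,0,0],47],
  [[0,0,0],[0,0,0],47],
  [[0,0,0],[0,0,0],47],
  [[0,0,0],[0,0,0],47],
])

```text
clock: 12.6
eef_pos: [358.1, -127.7, 129.5]
tcp_rot: [-3.142, 0.2, -3.015]
contact_force: [-0.4, -0.1, -0.7]
opening: 0.468
```

```bash
python3 - <<'E'
from rig import *
from h import *
s0=cv2.imread("pics/side0.png")[:,:,::-1].astype(int)
o=lambda S:((S[...,0]-S[...,2]>60)&(S[...,0]>120)&(S[...,1]<130))[255:310,340:372]
S=grab_frame("side")["pixels"].astype(int)
A,B=o(s0),o(S);ys,xs=np.nonzero(A^B);print(A.sum(),B.sum(),list(zip(xs+340,ys+255)))
for y,x in list(zip(ys+255,xs+340))[:6]:print(s0[y,x],S[y,x])
for m in(A,B):
    print([(y+255,np.nonzero(m[y])[0].min()+340,np.nonzero(m[y])[0].max()+340) for y in range(0,55,4) if m[y].any()])
E
```

```text
180 164 [(np.int64(348), np.int64(262)), (np.int64(348), np.int64(263)), (np.int64(348), np.int64(264)), (np.int64(350), np.int64(268)), (np.int64(351), np.int64(270)), (np.int64(353), np.int64(273)), (np.int64(354), np.int64(275)), (np.int64(355), np.int64(277)), (np.int64(356), np.int64(278)), (np.int64(357), np.int64(280)), (np.int64(358), np.int64(282)), (np.int64(359), np.int64(283)), (np.int64(360), np.int64(285)), (np.int64(361), np.int64(287)), (np.int64(362), np.int64(288)), (np.int64(363), np.int64(290)), (np.int64(364), np.int64(292)), (np.int64(365), np.int64(294))]
[142  99  77] [138 105  94]
[144 102  80] [139 107  97]
[142  98  75] [137 105  93]
[139  88  62] [132  92  72]
[144  97  70] [133 104  94]
[139  88  64] [131  93  73]
[(259, np.int64(349), np.int64(349)), (263, np.int64(348), np.int64(352)), (267, np.int64(350), np.int64(354)), (271, np.int64(352), np.int64(356)), (275, np.int64(354), np.int64(359)), (279, np.int64(357), np.int64(361)), (283, np.int64(359), np.int64(364)), (287, np.int64(361), np.int64(366)), (291, np.int64(364), np.int64(367)), (295, np.int64(366), np.int64(367))]
[(259, np.int64(349), np.int64(349)), (263, np.int64(349), np.int64(352)), (267, np.int64(350), np.int64(354)), (271, np.int64(352), np.int64(356)), (275, np.int64(355), np.int64(359)), (279, np.int64(357), np.int64(361)), (283, np.int64(360), np.int64(364)), (287, np.int64(362), np.int64(366)), (291, np.int64(364), np.int64(367)), (295, np.int64(366), np.int64(367))]
```

The lower edge differs by a fraction of a pixel (about 1 mm), so the flap may still be settling. I'll wait 2 s and compare.

Call:
play_rows([
  [[0,0,0],[0,0,0],47],
  [[0,0,0],[0,0,0],47],
  [[0,0,0],[0,0,0],47],
  [[0,0,0],[0,0,0],47],
  [[0,0,0],[0,0,0],47],
  [[0,0,0],[0,0,0],47],
  [[0,0,0],[0,0,0],47],
  [[0,0,0],[0,0,0],47],
  [[0,0,0],[0,0,0],47],
  [[0,0,0],[0,0,0],47],
  [[0,0,0],[0,0,0],47],
  [[0,0,0],[0,0,0],47],
  [[0,0,0],[0,0,0],47],
  [[0,0,0],[0,0,0],47],
  [[0,0,0],[0,0,0],47],
  [[0,0,0],[0,0,0],47],
  [[0,0,0],[0,0,0],47],
  [[0,0,0],[0,0,0],47],
  [[0,0,0],[0,0,0],47],
  [[0,0,0],[0,0,0],47],
])

```text
clock: 14.65
eef_pos: [358.1, -127.7, 129.5]
tcp_rot: [3.142, 0.2, -3.015]
contact_force: [0.4, -0.6, -0.5]
opening: 0.47
```

```bash
python3 - <<'E'
from rig import *
from h import *
s0=cv2.imread("pics/side0.png")[:,:,::-1].astype(int);S=grab_frame("side")["pixels"].astype(int);p=cv2.imread("pics/f.png")
for y in(270,280,288):
    print(y,s0[y,346:370,0]-s0[y,346:370,2],S[y,346:370,0]-S[y,346:370,2])
import numpy as np
B=lambda b:np.r_[np.array([[.99195,-.12666],[.12666,.99195]])@b[:2]+[532.5,-106],b[2]]
f=grab_frame("side")
for th in(0,.03,.06,.1):
    print(th,proj(f,np.array([B(np.array([4+43.5*np.sin(th),0,116.5-43.5*np.cos(th)]))])))
E
```

```text
270 [ -1  -1  -1  -6  11  74 110 106 103 109  80  17   1   2   4  -1  -2  -1
  -3  -2  -2  -3  -3  -4] [ -1  -3  -1  -2 -11  40 103 105 101 107  78  16   1   2   3  -2  -2  -1
  -2  -3  -2  -3  -4  -3]
280 [ -2   0   1   0   0   0  -1   0  -1  -7   9  74 114 105 104 110  76  21
   1   4   3  -1  -1  -1] [ -1   0   0   0   0   0  -1   0  -1  -3 -13  39 102 107 102 106  76  21
   3   2   3  -1  -1  -1]
288 [ -1  -1  -1  -1  -1  -1   0  -1  -1   0   0  -1  -1  -3  -8  11  69 114
 104 103 110  81  18   3] [ -1  -1  -2  -1  -1   0   0   0   0   0   0   0   0  -3  -4  14  53  98
 105 100 107  79  17   3]
0 [[359.24037821 283.87472516]]
0.03 [[359.81429224 283.73302194]]
0.06 [[360.38842861 283.5778381 ]]
0.1 [[361.15346673 283.35020173]]
```

```bash
python3 -c "
from rig import *
print(sign_off())"
```

```text
the job is handed in; nothing more can be done
None
```

The pink dish is inside the box and has slid down the chute. The flap has fallen shut, and I've handed the job in at about 15 s of the 48 s allowed.

**How it went:** I cradled the dish between two part-open fingertips, pushed it diagonally to the middle of the deck, then straight through the flap. The fingers stayed outside the front panel, and I then drew the hand back and up.

**First attempt:** it passed over the dish without touching it. The cameras showed the real fingertips about 27 mm behind the reported TCP when shut, and about 37 mm at the opening I used. I lowered the hand to match and the second push worked.

**Last checks:**
- **Dish:** it rests at about box (91–93, 1) mm, where about 90 mm was expected.
- **Bystanders:** the jar, vial and green dish show no changed pixels in the top view.
- **Forces:** readings at the end of each move stayed around 1 N, and the hand was touching nothing at the end.
- **Flap:** it hangs shut and had not moved over the last 3 s. Its lower edge appears up to half a pixel (about 1 mm, or 0.03 rad at most) from its starting image. That could be hinge friction or changed light in the gap below it, and I could not settle which.

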